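Dial open the padlock on the reagent box

TASK

Open the dial padlock on the steel reagent box: turn its knob until the pointer clicks into the notch that faces the shackle, then pull the lock body back so that the shackle slides fully open, work the free shackle leg out of the staple and lift the lock off. Finish while holding the opened lock still in the gripper, dial up and well clear above the box (about 10 cm); do not put it down or let it go, and leave the bottle, the dropper bottle, the dish and the eraser where they are.

Things in the scene. Friction and masses are not known exactly. Their poses are not given: they have to be found in the camera images.
- lockbox: Grey steel box fixed to the worktop, 190 x 150 mm, flat top 55 mm up (front deck, rear lid). Origin: centre of its underside; x from the front edge (card holder, robot side) to the hinges, y left, z up. The padlock lies mid-deck in a saddle (see saddle). Fixed microscopes 0.36 m tall stand on both sides; between them world y = 0.13 to 0.42 m is free: cross above them, then come down.
- staple (a point): Centre of the opening of the staple, an upright flat steel eye fixed to the deck, 69 mm above the worktop. Plate 4 mm thick in x, opening 11 mm wide in y, from the deck up to 76.5 mm; eye 20 mm wide, top at 81.5 mm. The short shackle leg passes through it along x. It stands 1 mm in front of the locked body's +x face.
- lock_mid (a point): Middle of the loose padlock's steel body, 56 (x) x 50 (y) x 24 (z) mm, rounded edges, 0.3 to 0.5 kg in all; 69 mm above the worktop at the start. x points to the shackle side, y left, z up through the dial face; at the start they lie along the box's axes. Take the body across its 50 mm width; 19 mm of its sides stand free above the saddle's cheeks.
- knob_mid (a point): Centre of the dial's knob on its turning axis, half-way up: 3 mm behind the body's middle in lock x and 92 mm above the worktop. Knob: black, round, knurled, 26 mm diameter, from 84 to 100 mm above the worktop, on a black flange of 40 mm diameter whose top is at 84 mm.
- dial (a joint): Angle of the dial, rad, anticlockwise from above positive; turns without end. At 0 (or 6.28) the white pointer (nose on the flange, line on the knob) points along lock +x at the white index mark and the shackle: there the lock is free, anywhere else locked. 12 clicks a turn, every 0.524 rad, one at 0; left alone it falls into the nearest click. Takes up to about 0.05 N m. Starts at 0.9 to 5.4.
- shackle (a joint): How far the shackle has slid out of the body, m: 0 shut, 0.024 fully open (hard stop); 3 N of friction, stays where left. A U of 7 mm bar lying level, legs at lock y = +14 mm (short, free) and -14 mm (long, captive); shut, it stands 16 mm out of the +x face. Pull the body back along -x: the shackle comes along about 4 mm until its bow meets the staple, then stays while the body slides on.
- short_tip (a point): Free end of the short shackle leg; shut, it sits 8 mm inside the body; fully open, 16 mm in front of the body's face. Once open, it leaves the staple when the whole lock is moved forward again (+x) until the body's face is less than about 10 mm from the staple; the lock then lifts straight up.
- bottle: Bystander: small brown bottle, 38 mm diameter, 72 mm tall, behind the box. Origin at the centre of its underside.
- dropper: Bystander: dropper bottle, 33 mm diameter, 102 mm tall, behind the box. Origin at the centre of its underside.
- eraser: Bystander: eraser, 45 x 23 x 13 mm, lying on the right rear corner of the lid. Origin at the centre of its underside.
- dish: Bystander: closed glass dish, 65 mm diameter, 16 mm tall, in front of the box on the robot's side. Origin at the centre of its underside.
- saddle (a point): Centre of the saddle floor that the lock lies on, 57 mm above the worktop. Two low cheeks stand 26 to 30 mm either side of the lock's centre line, 66 mm long in x, tops at 62 mm; both ends are open. So the lock cannot twist, but slides along x and lifts freely.
There are look-alikes about, which are no part of the job. What is shaped like the part that bears lock_mid but blue, purple or red is not meant.

How it is judged:
On the way, in this order (a step that is already met when the one before it is completed fails the run):
1. the dial stands in the open notch, pointer at the index mark ((value of joint dial between -0.17 and 0.17 rad or value of joint dial between 6.113 and 6.453 rad)), for 0.2 s.
2. the shackle is pulled fully open, the lock still at its staple (value of joint shackle above 0.019 m and height (world z) of lock_mid below 0.085 m), for 0.1 s.
At the end, for the whole second after the job is handed in: The lock hangs still in the gripper (pressed with more than 2 N, slower than 0.03 m/s), its middle more than 125 mm above the worktop (56 mm higher than it lay), dial face up within 0.3 rad, the shackle open by more than 18 mm, and nothing of the lock touches the box or its staple (value of joint shackle above 0.018 m and height (world z) of lock_mid above 0.125 m and angle between lock_mid's own z axis and vertical below 0.3 rad and contact force between the fingers and padlock above 2 N and contact force between padlock and lockbox below 0.1 N and linear speed of padlock below 0.03 m/s); the arm keeps its last pose, push and grip.
It fails at once if a bystander (bottle, dropper bottle, dish or eraser) is pushed more than 25 mm or tipped (distance of any of bottle, dropper, dish, eraser from where it was at the start of the episode above 0.025 m or angle between any of bottle, dropper's own z axis and vertical above 0.5 rad).
It also fails if it takes over 64 s, if anything falls off the work surface, if the arm or the gripper's body presses on something with over 40 N, if the wrist force passes 120 N, or if a joint passes its speed limit or range.

ROBOT

A 6-joint arm with a two-finger parallel gripper is mounted at the origin on a cart in front of the work surface, level with it; the furniture and walls round the work are solid. World frame = base frame: x ahead of the robot, y to its left, z up, the work surface at z = 0. Lengths are in m, angles in rad, forces in N, time in s.
With the tool pointing down it reaches from about 0.375 to 0.9 m from the base axis. Payload 3.1 kg.
Tool frame: the origin (TCP) lies where the fingers leave the gripper's body, on its centre line; the fingertips stand 73 mm ahead of it and the grasp point (between the pads) lies 54 mm ahead of it; z points along the fingers, y is the line along which they close (so a half turn about z gives the same grasp; the last joint's range is limited). The gripper opens to 85 mm and grips with 20 to 120 N. Pads are 22 mm wide; open, the fingers measure 114 mm over their backs; the gripper's body (76 mm by 85 mm) begins 54 mm behind the grasp point. The pads swing forward as they close: fully open they stand 13 mm farther back than shut.
Start: joints at [-1.333, 0.527, 1.433, -0, 1.181, -0.178], TCP at [0.253, -0.571, 0.304] pointing down, gripper open.
Joint ranges: [-3.08, 3.08], [-0.75, 2.2], [0.22, 2.44], [-1.43, 4.57], [0, 2.65], [-2.85, 2.85]. Speed limits (rad/s): [2.79, 2.79, 3.14, 3.14, 3.14, 3.14].

INTERFACE

Orientations are given as a unit quaternion [x, y, z, w].
In Python, from station import manip gives the robot as it stands.
- The arm moves only by the shell command python3 -m crank 'ROWS' [FORCE]. ROWS is JSON, a list of rows, each an object with "dp": the shift along the tool's x, y, z normalised to -1 to 1, where 1 is 50 cm, a list of three; "delta_rot": the turn, a rotation vector about the tool's x, y, z normalised to -1 to 1, where 1 is 2 pi rad, a list of three; "fingers": the opening, from -1 (shut) to 1 (fully open). A call has 1 to 12 rows; each row shifts and turns the commanded pose from where the row before left it, along the tool's axes as they then stand; what a row does not reach is not made up. A row lasts 1/12 s, in which the tool goes at most 41.7 mm and 7.16 degrees, less where a joint would pass 70% of its speed; a pose out of reach is approached as far as the arm can. A call with a number of a shift or a turn outside -1 to 1 is refused whole. A call with a gripper value outside its range is refused whole. The fingers move at their own pace and stop on an object; FORCE is the grip in N (left out, the last holds). Time passes only in rows, so rows that do not move let the fingers close. It gives the time, the measured TCP pose, the force, the opening and the grip force at its end, in the units of the state.
- manip.sense(): the state, without advancing time (a new reading comes with each control period).
- manip.snapshot(name): name is "side" or "top" or "wrist"; returns (picture, depth): 420x560x3 uint8, red, green, blue; 420x560 float32, m along the optical axis (not along the pixel's ray), 0 where there is no reading.
- manip.camera_model(name): a dict with "fx", "fy", "cx", "cy" (pixels), "k1" (the pictures are not rectified: a ray, as slopes to the right and down, at radius r is drawn at 1 + k1 r^2 times it, then the intrinsics apply), "origin" and "attitude" of the camera in the world. Camera axes: x right, y up, looking along -z (the intrinsics and any distortion apply to the point x, -y, -z); pixel columns grow to the right and rows downward; lengths in m; the calibration is good to about 2 mm. A picture is of the moment at which its call begins: read the wrist's pose just before it. camera_model takes no time and is no camera call; for the wrist camera it gives the pose at the moment of the call.
- manip.sign_off(): hands the job in; it is judged then, once.
The state is a dict: "t": time; "q": joint angles; "qd": joint speeds; "tau": joint torques, N m; "tcp_pos": TCP position; "tool_rot": TCP orientation; "force": force on the tool from outside, world axes, zero at the start; "ft_torque": the same for the moment, N m; "finger_gap": opening from 0.0 (shut) to 1.0 (fully open); "gripper_force": force on a finger pad.
Only numpy, scipy, OpenCV 4.12 (cv2) and the standard library are available. Lean on these libraries where they do the work, as an engineer would, in place of code of your own. Each camera call takes 0.05 s, during which the arm holds its last target. There are 200 camera calls.

## Working session

There is one attempt and no reset: what is moved stays moved. The work goes in short steps, Python scripts to look and compute and a shell command to move; the robot and the scene stay as the last step left them, time stands still between calls to the robot, and variables do not carry over. Pictures are saved under pics/ and viewed, at most 10 in all, crops included, and the job is handed in when it is done.

```bash
ls; mkdir -p pics; cat > h.py <<'E'
import numpy as np, cv2
from station import manip
from scipy.spatial.transform import Rotation as R
def cam(n):
    m=manip.camera_model(n); a=np.array(m["attitude"],float)
    Rm=a if a.shape==(3,3) else R.from_quat(a).as_matrix()
    return m,Rm,np.array(m["origin"])
def ray(m,u,v):
    x=(u-m["cx"])/m["fx"];y=(v-m["cy"])/m["fy"];d=np.hypot(x,y);r=d
    for _ in range(30): r=d/(1+m["k1"]*r*r)
    s=r/d if d>0 else 1
    return np.array([x*s,-y*s,-1.])
def atz(c,u,v,z):
    m,Rm,o=c; d=Rm@ray(m,u,v); return o+d*(z-o[2])/d[2]
def atd(c,u,v,dep):
    m,Rm,o=c; return o+Rm@ray(m,u,v)*dep
E
python3 - <<'E'
from h import *
print(manip.sense())
for n in("top","side"):
    p,d=manip.snapshot(n); cv2.imwrite(f"pics/{n}0.png",p[:,:,::-1]); np.save(f"{n}0.npy",d); print(n,manip.camera_model(n))
E
```

```text
pics
{'t': 0.0, 'q': array([-1.33249600e+00,  5.28435005e-01,  1.43389812e+00, -2.87643178e-05,
        1.18140776e+00, -1.78519267e-01]), 'qd': array([-2.14498734e-03, -1.66981459e-03,  6.56887815e-05,  1.30169123e-03,
       -2.77116239e-05, -1.44422409e-04]), 'tau': array([-1.60783533e-03, -4.42356598e+01, -1.78025025e+01, -1.62680817e-04,
        8.61409237e-03, -9.91284878e-06]), 'tcp_pos': array([ 0.25290949, -0.57092829,  0.30295393]), 'tool_rot': array([ 9.78359474e-01,  2.06909606e-01, -4.53948079e-05, -1.07323785e-03]), 'force': array([-0.58330655, -0.16794791,  0.03196618]), 'ft_torque': array([-0.0139147 ,  0.06138485,  0.01943769]), 'gripper_force': 0.0, 'finger_gap': 1.001259777831296}
top {'fx': 412.95332138043705, 'fy': 412.95332138043705, 'cx': 272.24260662304033, 'cy': 210.64242546682306, 'k1': 0.011586053926035284, 'origin': array([0.45064172, 0.06786507, 1.22270486]), 'attitude': array([ 0.04153835, -0.02946448, -0.69710784,  0.71515527])}
side {'fx': 484.4880758357896, 'fy': 484.4880758357896, 'cx': 279.37446030100284, 'cy': 216.1435536161088, 'k1': -0.0429401188259505, 'origin': array([-0.27614634,  0.89161288,  0.77120712]), 'attitude': array([-0.19163416,  0.4522639 ,  0.80548862, -0.33154455])}
```

View pics/top0.png

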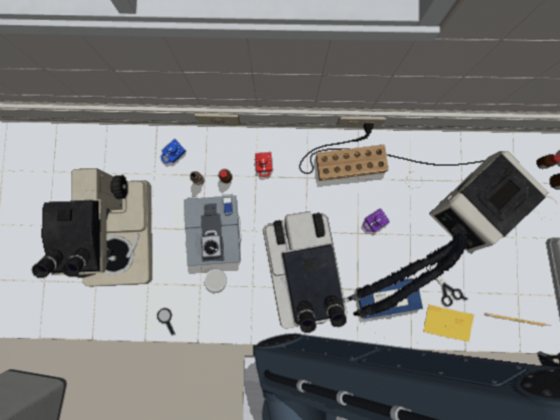

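View pics/side0.png

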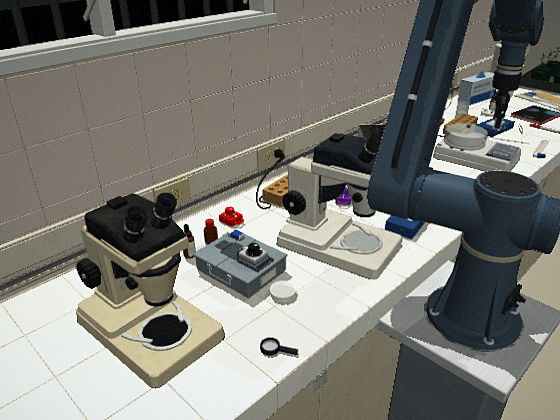

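Top view: grey box around (213,231), with the padlock and its dial near (211,246), the dish at (215,281) and the bottles at (197,177) and (225,176). Next I'll enlarge the box.

```bash
python3 - <<'E'
from h import *
p=cv2.imread("pics/top0.png")[185:275,175:255]
cv2.imwrite("pics/c1.png",cv2.resize(p,None,fx=6.5,fy=6.5,interpolation=cv2.INTER_CUBIC))
c=cam("top"); d=np.load("top0.npy")
for u,v,z in((211,246,.1),(186,200,.055),(236,199,.055),(240,265,.055),(188,268,.055),(215,281,.016)):
    print((u,v),atz(c,u,v,z).round(4),atd(c,u,v,d[v,u]).round(4))
E
```

```text
(211, 246) [0.463  0.2522 0.1   ] [0.463  0.2524 0.099 ]
(186, 200) [0.5925 0.3366 0.055 ] [0.5931 0.3377 0.0505]
(236, 199) [0.5989 0.1937 0.055 ] [0.5994 0.1941 0.0512]
(240, 265) [0.4125 0.1759 0.055 ] [4.107e-01 1.809e-01 4.000e-04]
(188, 268) [0.4003 0.3218 0.055 ] [ 0.3978  0.3342 -0.002 ]
(215, 281) [0.3634 0.2502 0.016 ] [0.3636 0.25   0.0177]
```

View pics/c1.png

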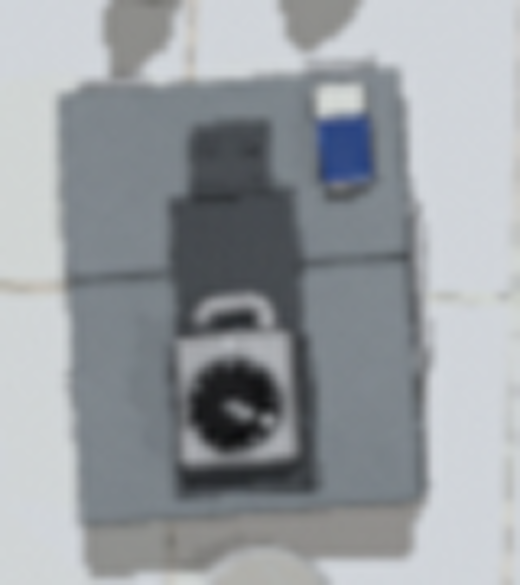

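Knob centre at about crop (236,405), with the pointer towards (268,420), so the dial reads about 4.3 rad. I'll raise the arm, cross above the microscopes and look with the wrist camera.

```bash
python3 -m crank '[{"dp":[0,0,-0.08],"delta_rot":[0,0,0],"fingers":1},{"dp":[0,0,-0.08],"delta_rot":[0,0,0],"fingers":1},{"dp":[0,0,-0.08],"delta_rot":[0,0,0],"fingers":1},{"dp":[0,0,-0.08],"delta_rot":[0,0,0],"fingers":1},{"dp":[0,0,-0.08],"delta_rot":[0,0,0],"fingers":1},{"dp":[0,0,0],"delta_rot":[0,0,0],"fingers":1}]' 20
python3 -m crank '[{"dp":[0.068,-0.043,0],"delta_rot":[0,0,0],"fingers":1},{"dp":[0.068,-0.043,0],"delta_rot":[0,0,0],"fingers":1},{"dp":[0.068,-0.043,0],"delta_rot":[0,0,0],"fingers":1},{"dp":[0.068,-0.043,0],"delta_rot":[0,0,0],"fingers":1},{"dp":[0.068,-0.043,0],"delta_rot":[0,0,0],"fingers":1},{"dp":[0.068,-0.043,0],"delta_rot":[0,0,0],"fingers":1},{"dp":[0.068,-0.043,0],"delta_rot":[0,0,0],"fingers":1},{"dp":[0.068,-0.043,0],"delta_rot":[0,0,0],"fingers":1},{"dp":[0.068,-0.043,0],"delta_rot":[0,0,0],"fingers":1},{"dp":[0.068,-0.043,0],"delta_rot":[0,0,0],"fingers":1},{"dp":[0.068,-0.043,0],"delta_rot":[0,0,0],"fingers":1},{"dp":[0,0,0],"delta_rot":[0,0,0],"fingers":1}]'
python3 -c "
from h import *;s=manip.sense();print(s['q'],s['tcp_pos'],s['tool_rot'])"
```

```text
t: 0.6
tcp_pos: [0.2536, -0.5733, 0.5138]
tool_rot: [0.978, 0.207, 0.0, 0.009]
force: [1.2, -1.0, 1.8]
finger_gap: 1.0
gripper_force: 0.0
t: 1.6
tcp_pos: [0.5018, -0.1977, 0.5034]
tool_rot: [0.978, 0.211, 0.001, -0.002]
force: [0.8, -1.1, 0.3]
finger_gap: 0.998
gripper_force: 0.0
[-0.58441277  0.23593905  1.34590346  0.00425305  1.56085573  0.56131496] [ 0.50181695 -0.1977183   0.50339204] [ 0.97750182  0.21091553  0.00113452 -0.0018815 ]
```

```bash
python3 -m crank '[{"dp":[0.0243,-0.0712,0],"delta_rot":[0,0,0],"fingers":1},{"dp":[0.0243,-0.0712,0],"delta_rot":[0,0,0],"fingers":1},{"dp":[0.0243,-0.0712,0],"delta_rot":[0,0,0],"fingers":1},{"dp":[0.0243,-0.0712,0],"delta_rot":[0,0,0],"fingers":1},{"dp":[0.0243,-0.0712,0],"delta_rot":[0,0,0],"fingers":1},{"dp":[0.0243,-0.0712,0],"delta_rot":[0,0,0],"fingers":1},{"dp":[0.0243,-0.0712,0],"delta_rot":[0,0,0],"fingers":1},{"dp":[0.0243,-0.0712,0],"delta_rot":[0,0,0],"fingers":1},{"dp":[0.0243,-0.0712,0],"delta_rot":[0,0,0],"fingers":1},{"dp":[0.0243,-0.0712,0],"delta_rot":[0,0,0],"fingers":1},{"dp":[0.0243,-0.0712,0],"delta_rot":[0,0,0],"fingers":1},{"dp":[0.0243,-0.0712,0],"delta_rot":[0,0,0],"fingers":1}]' | head -3
python3 -m crank '[{"dp":[0,0,0.06],"delta_rot":[0,0,-0.0173],"fingers":1},{"dp":[0,0,0.06],"delta_rot":[0,0,-0.0173],"fingers":1},{"dp":[0,0,0.06],"delta_rot":[0,0,-0.0173],"fingers":1},{"dp":[0,0,0.06],"delta_rot":[0,0,-0.0173],"fingers":1},{"dp":[0,0,0.06],"delta_rot":[0,0,-0.0173],"fingers":1},{"dp":[0,0,0],"delta_rot":[0,0,-0.0173],"fingers":1},{"dp":[0,0,0],"delta_rot":[0,0,-0.0173],"fingers":1},{"dp":[0,0,0],"delta_rot":[0,0,0],"fingers":1},{"dp":[0,0,0],"delta_rot":[0,0,0],"fingers":1},{"dp":[0,0,0],"delta_rot":[0,0,0],"fingers":1}]'
python3 - <<'E'
from h import *
s=manip.sense();print(s['q'],s['tcp_pos'],s['tool_rot'])
m=manip.camera_model("wrist");p,d=manip.snapshot("wrist"); print(m)
import pickle;pickle.dump((m,d),open("w1.pkl","wb"))
cv2.imwrite("pics/w1.png",p[:,:,::-1])
E
```

```text
t: 2.6
tcp_pos: [0.4591, 0.2472, 0.5034]
tool_rot: [0.978, 0.207, -0.0, 0.0]
t: 3.43
tcp_pos: [0.4598, 0.2457, 0.3541]
tool_rot: [0.832, 0.554, 0.0, 0.0]
force: [0.5, -0.7, 0.6]
finger_gap: 0.999
gripper_force: 0.0
[ 2.76137765e-01  3.27377284e-01  1.62829507e+00 -6.37340373e-05
  1.18549002e+00  6.71737935e-01] [0.4598239  0.24566067 0.35405621] [8.32267961e-01 5.54373515e-01 1.95739487e-04 9.40420217e-05]
{'fx': 364.2219878947147, 'fy': 364.2219878947147, 'cx': 283.9078401257105, 'cy': 210.9296736128647, 'k1': -0.02787418342731011, 'origin': array([0.48745711, 0.31134422, 0.42358687]), 'attitude': array([-0.13880026,  0.02746628, -0.19528188,  0.97048703])}
```

View pics/w1.png

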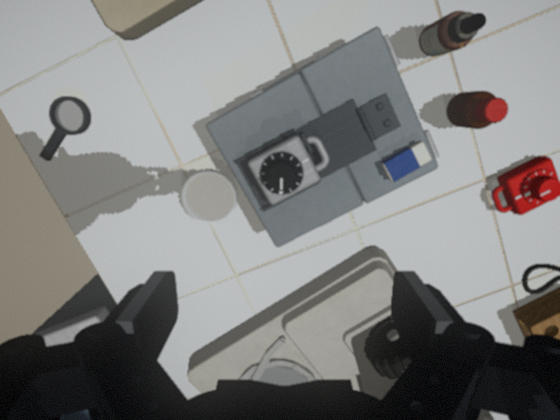

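The wrist view shows the lock with its dial at about (282,174), the shackle to the right at (317,152) and the red look-alike at (530,185). I'll enlarge the lock.

```bash
python3 - <<'E'
import cv2
p=cv2.imread("pics/w1.png")[115:225,225:365]
cv2.imwrite("pics/c2.png",cv2.resize(p,None,fx=5.5,fy=5.4,interpolation=cv2.INTER_CUBIC))
E
```

```text
(no output)
```

View pics/c2.png

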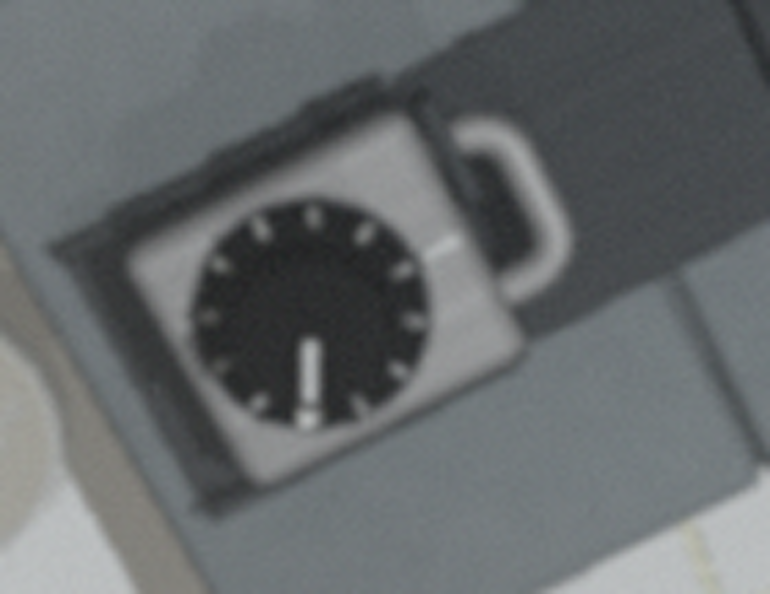

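Body corners in the crop: (130,255), (403,105), (525,355), (258,487). The flange centre is (312,313), the pointer nose (308,418) and the index mark (443,246).

```bash
python3 - <<'E'
from h import *
import pickle
m,d=pickle.load(open("w1.pkl","rb"));c=(m,R.from_quat(m["attitude"]).as_matrix(),np.array(m["origin"]))
f=lambda u,v,z:atz(c,225+(u+.5)/5.5-.5,115+(v+.5)/5.4-.5,z)
P=[f(*q,.081) for q in((130,255),(403,105),(525,355),(258,487))]
for a in P:print(a.round(4))
rl,fl,fr,rr=P
print("mid",sum(P)/4, "L",np.linalg.norm(fl-rl),np.linalg.norm(fr-rr),"W",np.linalg.norm(fl-fr),np.linalg.norm(rl-rr))
ax=fl-rl+fr-rr;ay=fl-fr+rl-rr
y1=np.arctan2(ax[1],ax[0]);y2=np.arctan2(ay[1],ay[0])-np.pi/2
k=f(312,313,.084);n=f(308,418,.085);i=f(443,246,.081)
an=lambda v:np.arctan2(v[1],v[0])
print("yaw",y1,y2,an(i-k),"flange",k,"nose",an(n-k),np.linalg.norm(n-k),"dial",(an(n-k)-y1)%6.283)
for u,v in((282,172),(300,190)):print(atd(c,u,v,d[v,u]))
E
```

```text
[0.4367 0.2766 0.081 ]
[0.4896 0.2823 0.081 ]
[0.4928 0.2338 0.081 ]
[0.4403 0.2295 0.081 ]
mid [0.46485486 0.25552735 0.081     ] L 0.05320021578260546 0.0525965865545333 W 0.04863025045908947 0.04723105450571395
yaw 0.09509710934761978 0.07102135651634955 0.0686865538570647 flange [0.46173922 0.25552807 0.084     ] nose -2.0067803986172903 0.01861555020196305 dial 4.18112249203509
[0.46372169 0.25840898 0.10014113]
[0.4713902  0.23179756 0.07835799]
```

```bash
python3 -m crank '[{"dp":[0.0189,-0.0031,0],"delta_rot":[0,0,0],"fingers":1},{"dp":[0,0,0.065],"delta_rot":[0,0,0],"fingers":1},{"dp":[0,0,0.065],"delta_rot":[0,0,0],"fingers":1},{"dp":[0,0,0.065],"delta_rot":[0,0,0],"fingers":1},{"dp":[0,0,0.065],"delta_rot":[0,0,0],"fingers":1},{"dp":[0,0,0.065],"delta_rot":[0,0,0],"fingers":1},{"dp":[0,0,0.04],"delta_rot":[0,0,0],"fingers":1},{"dp":[0,0,0.025],"delta_rot":[0,0,0],"fingers":1},{"dp":[0,0,0],"delta_rot":[0,0,0],"fingers":1},{"dp":[0,0,0],"delta_rot":[0,0,0],"fingers":1},{"dp":[0,0,0],"delta_rot":[0,0,0],"fingers":1},{"dp":[0,0,0],"delta_rot":[0,0,0],"fingers":1}]' 30
python3 - <<'E'
from h import *
s=manip.sense();print(s['tcp_pos'])
m=manip.camera_model("wrist");p,d=manip.snapshot("wrist")
p2,d2=manip.snapshot("side")
a=cv2.resize(p2[200:320,170:310],(700,600),interpolation=cv2.INTER_CUBIC)
cv2.imwrite("pics/w2.png",np.hstack([cv2.resize(p,(400,300)),cv2.resize(a,(400,300))])[:,:,::-1])
E
```

```text
t: 4.48
tcp_pos: [0.4628, 0.2557, 0.1602]
tool_rot: [0.832, 0.555, 0.002, 0.0]
force: [0.2, -0.2, -0.1]
finger_gap: 1.004
gripper_force: 0.0
[0.46275089 0.25566472 0.16022641]
```

View pics/w2.png

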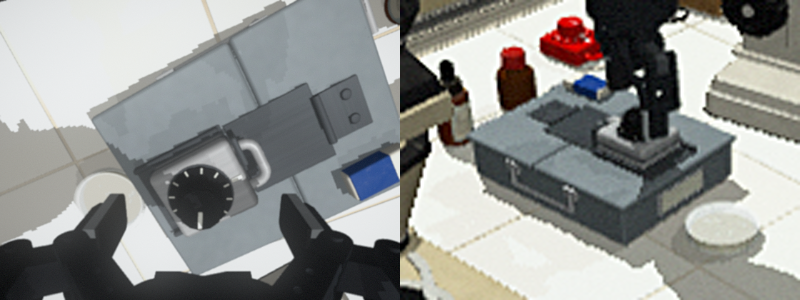

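The left half shows the knob at (202,195), centred between the fingers at columns 115 and 290. Closing.

```bash
python3 -m crank '[{"dp":[0,0,0],"delta_rot":[0,0,0],"fingers":-1},{"dp":[0,0,0],"delta_rot":[0,0,0],"fingers":-1},{"dp":[0,0,0],"delta_rot":[0,0,0],"fingers":-1},{"dp":[0,0,0],"delta_rot":[0,0,0],"fingers":-1},{"dp":[0,0,0],"delta_rot":[0,0,0],"fingers":-1},{"dp":[0,0,0],"delta_rot":[0,0,0],"fingers":-1},{"dp":[0,0,0],"delta_rot":[0,0,0],"fingers":-1},{"dp":[0,0,0],"delta_rot":[0,0,0],"fingers":-1},{"dp":[0,0,0],"delta_rot":[0,0,0],"fingers":-1},{"dp":[0,0,0],"delta_rot":[0,0,0],"fingers":-1},{"dp":[0,0,0],"delta_rot":[0,0,0],"fingers":-1}]' 30
```

```text
t: 5.5
tcp_pos: [0.4616, 0.2552, 0.1592]
tool_rot: [0.832, 0.555, -0.0, -0.0]
force: [-2.6, 0.6, 5.7]
finger_gap: 0.291
gripper_force: 29.4
```

```bash
python3 -m crank '[{"dp":[0,0,-0.002],"delta_rot":[0,0,-0.0139],"fingers":-1},{"dp":[0,0,0],"delta_rot":[0,0,-0.0139],"fingers":-1},{"dp":[0,0,0],"delta_rot":[0,0,-0.0139],"fingers":-1},{"dp":[0,0,0],"delta_rot":[0,0,-0.0139],"fingers":-1},{"dp":[0,0,0],"delta_rot":[0,0,-0.0139],"fingers":-1},{"dp":[0,0,0],"delta_rot":[0,0,-0.0139],"fingers":-1},{"dp":[0,0,0],"delta_rot":[0,0,-0.0139],"fingers":-1},{"dp":[0,0,0],"delta_rot":[0,0,-0.0139],"fingers":-1},{"dp":[0,0,0],"delta_rot":[0,0,-0.0139],"fingers":-1},{"dp":[0,0,0],"delta_rot":[0,0,-0.0139],"fingers":-1},{"dp":[0,0,0],"delta_rot":[0,0,-0.0139],"fingers":-1},{"dp":[0,0,0],"delta_rot":[0,0,-0.0139],"fingers":-1}]'
python3 -m crank '[{"dp":[0,0,0],"delta_rot":[0,0,-0.0139],"fingers":-1},{"dp":[0,0,0],"delta_rot":[0,0,-0.0139],"fingers":-1},{"dp":[0,0,0],"delta_rot":[0,0,-0.0139],"fingers":-1},{"dp":[0,0,0],"delta_rot":[0,0,-0.0139],"fingers":-1},{"dp":[0,0,0],"delta_rot":[0,0,-0.0139],"fingers":-1},{"dp":[0,0,0],"delta_rot":[0,0,-0.0139],"fingers":-1},{"dp":[0,0,0],"delta_rot":[0,0,-0.0139],"fingers":-1},{"dp":[0,0,0],"delta_rot":[0,0,-0.0139],"fingers":-1},{"dp":[0,0,0],"delta_rot":[0,0,-0.0139],"fingers":-1},{"dp":[0,0,0],"delta_rot":[0,0,-0.0139],"fingers":-1},{"dp":[0,0,0],"delta_rot":[0,0,-0.0139],"fingers":-1},{"dp":[0,0,0],"delta_rot":[0,0,-0.0139],"fingers":-1}]'
python3 -m crank '[{"dp":[0,0,0],"delta_rot":[0,0,0],"fingers":-1},{"dp":[0,0,0],"delta_rot":[0,0,0],"fingers":-1},{"dp":[0,0,0],"delta_rot":[0,0,0],"fingers":-1},{"dp":[0,0,0],"delta_rot":[0,0,0],"fingers":-1}]'
python3 - <<'E'
from h import *
s=manip.sense();x=R.from_quat(s['tool_rot']).as_matrix()[:,0];print(s['q'],s['tcp_pos'],s['ft_torque'],"yaw",np.arctan2(x[1],x[0]))
E
```

```text
t: 6.5
tcp_pos: [0.4609, 0.2549, 0.1593]
tool_rot: [0.44, 0.898, -0.001, -0.001]
force: [-2.4, 0.0, 0.7]
finger_gap: 0.287
gripper_force: 30.1
t: 7.5
tcp_pos: [0.4608, 0.2547, 0.1592]
tool_rot: [-0.068, 0.998, -0.001, -0.002]
force: [-2.5, 0.2, 1.4]
finger_gap: 0.287
gripper_force: 30.1
t: 7.83
tcp_pos: [0.4613, 0.2551, 0.1595]
tool_rot: [-0.065, 0.998, -0.0, -0.001]
force: [-2.1, -0.2, -1.8]
finger_gap: 0.288
gripper_force: 29.9
[ 2.92897546e-01  6.20216856e-01  1.79757657e+00  1.43517324e-05
  7.25301065e-01 -1.40888359e+00] [0.46132307 0.25506157 0.15952662] [-0.04240425  0.31865749  0.00972784] yaw -3.010618766646969
```

```bash
python3 -m crank '[{"dp":[0,0,0],"delta_rot":[0,0,0],"fingers":1},{"dp":[0,0,0],"delta_rot":[0,0,0],"fingers":1},{"dp":[0,0,0],"delta_rot":[0,0,0],"fingers":1},{"dp":[0,0,0],"delta_rot":[0,0,0],"fingers":1},{"dp":[0,0,0],"delta_rot":[0,0,0],"fingers":1},{"dp":[0,0,0],"delta_rot":[0,0,0],"fingers":1},{"dp":[0,0,-0.08],"delta_rot":[0,0,0],"fingers":1},{"dp":[0,0,-0.08],"delta_rot":[0,0,0],"fingers":1},{"dp":[0,0,-0.08],"delta_rot":[0,0,0],"fingers":1},{"dp":[0,0,0],"delta_rot":[0,0,0],"fingers":1},{"dp":[0,0,0],"delta_rot":[0,0,0],"fingers":1},{"dp":[0,0,0],"delta_rot":[0,0,0],"fingers":1}]'
python3 - <<'E'
from h import *
import pickle
s=manip.sense();print(s['tcp_pos'],s['tool_rot'])
m=manip.camera_model("wrist");p,d=manip.snapshot("wrist")
pickle.dump((m,d),open("w3.pkl","wb"))
c=cam("wrist");mm,Rm,o=m,R.from_quat(m["attitude"]).as_matrix(),np.array(m["origin"])
q=Rm.T@(np.array([.463,.255,.084])-o);u=int(m["cx"]-m["fx"]*q[0]/q[2]);v=int(m["cy"]+m["fy"]*q[1]/q[2])
x0=max(u-80,0);y0=max(v-60,0);print(u,v,x0,y0)
a=p[y0:y0+120,x0:x0+160];cv2.imwrite("pics/w3.png",cv2.resize(a,None,fx=5,fy=5,interpolation=cv2.INTER_CUBIC)[:,:,::-1])
E
```

```text
t: 8.83
tcp_pos: [0.4614, 0.255, 0.2798]
tool_rot: [-0.066, 0.998, -0.0, -0.0]
force: [0.8, -0.5, -0.8]
finger_gap: 0.998
gripper_force: 0.0
[0.4613591  0.25504598 0.27983128] [-6.60502068e-02  9.97816296e-01 -4.08156089e-05 -9.17565733e-05]
283 204 203 144
```

View pics/w3.png

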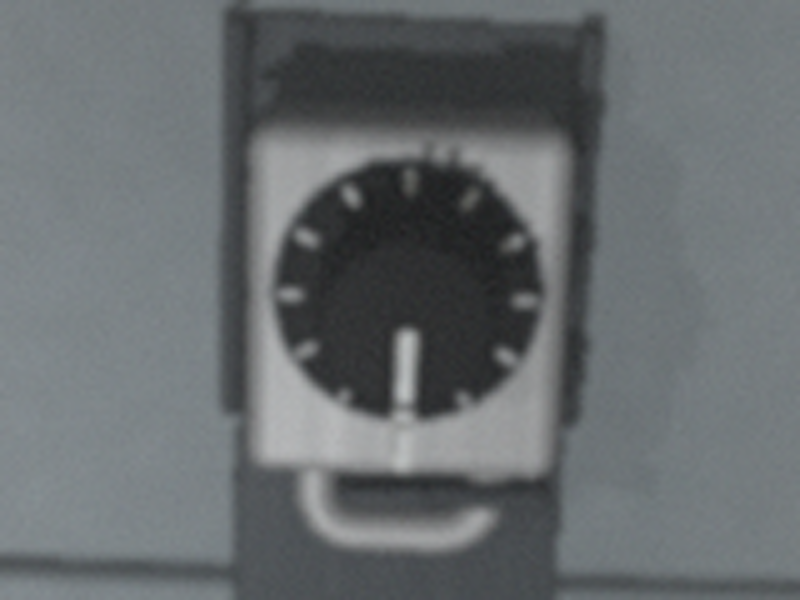

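The pointer at (403,415) lines up with the index mark at (403,450). The body corners are at about (250,133), (572,133), (550,475) and (256,467). Measuring the body.

```bash
python3 - <<'E'
from h import *
import pickle
m,d=pickle.load(open("w3.pkl","rb"));c=(m,R.from_quat(m["attitude"]).as_matrix(),np.array(m["origin"]))
f=lambda u,v,z:atz(c,203+(u+.5)/5-.5,144+(v+.5)/5-.5,z)
P=[f(*q,.081) for q in((572,133),(550,475),(256,467),(250,133))]
for a in P:print(a.round(4))
rl,fl,fr,rr=P
print("mid",sum(P)/4)
ax=fl-rl+fr-rr;ay=fl-fr+rl-rr
print(np.arctan2(ax[1],ax[0]),np.arctan2(ay[1],ay[0])-np.pi/2)
k=f(408,290,.084);i=f(403,460,.081);print("flange",k,np.arctan2(*(i-k)[1::-1]))
a=f(238,15,.062);b=f(232,410,.062);e=f(600,20,.062);g=f(570,420,.062)
print("cheeks",a,b,e,g,[np.arctan2(*v[1::-1]) for v in (b-a,g-e)])
E
```

```text
[0.4343 0.2761 0.081 ]
[0.4883 0.2811 0.081 ]
[0.493  0.2351 0.081 ]
[0.4406 0.2286 0.081 ]
mid [0.46404345 0.25521124 0.081     ]
0.1082776358723317 0.11671034968637195
flange [0.46064752 0.25492714 0.084     ] 0.10337775804189311
cheeks [0.42575484 0.22349846 0.062     ] [0.49070699 0.22935007 0.062     ] [0.41912747 0.27979343 0.062     ] [0.48509846 0.28538692 0.062     ] [np.float64(0.08984846464457114), np.float64(0.08458485362982855)]
```

```bash
python3 -m crank '[{"dp":[-0.0054,0,0],"delta_rot":[0,0,0.0067],"fingers":1},{"dp":[0,0,0.06],"delta_rot":[0,0,0],"fingers":1},{"dp":[0,0,0.06],"delta_rot":[0,0,0],"fingers":1},{"dp":[0,0,0.06],"delta_rot":[0,0,0],"fingers":1},{"dp":[0,0,0.06],"delta_rot":[0,0,0],"fingers":1},{"dp":[0,0,0.025],"delta_rot":[0,0,0],"fingers":1},{"dp":[0,0,0.0206],"delta_rot":[0,0,0],"fingers":1},{"dp":[0,0,0],"delta_rot":[0,0,0],"fingers":1},{"dp":[0,0,0],"delta_rot":[0,0,0],"fingers":1},{"dp":[0,0,0],"delta_rot":[0,0,0],"fingers":1}]' 60
python3 -m crank '[{"dp":[0,0,0],"delta_rot":[0,0,0],"fingers":-1},{"dp":[0,0,0],"delta_rot":[0,0,0],"fingers":-1},{"dp":[0,0,0],"delta_rot":[0,0,0],"fingers":-1},{"dp":[0,0,0],"delta_rot":[0,0,0],"fingers":-1},{"dp":[0,0,0],"delta_rot":[0,0,0],"fingers":-1},{"dp":[0,0,0],"delta_rot":[0,0,0],"fingers":-1},{"dp":[0,0,0],"delta_rot":[0,0,0],"fingers":-1},{"dp":[0,0,0],"delta_rot":[0,0,0],"fingers":-1}]'
python3 -c "
from h import *;s=manip.sense();x=R.from_quat(s['tool_rot']).as_matrix()[:,0];print(s['tcp_pos'],s['ft_torque'],np.arctan2(x[1],x[0])+np.pi)"
```

```text
t: 9.72
tcp_pos: [0.4649, 0.2557, 0.1375]
tool_rot: [-0.045, 0.999, 0.0, 0.0]
force: [-1.1, 0.2, 0.1]
finger_gap: 1.0
gripper_force: 0.0
t: 10.38
tcp_pos: [0.465, 0.2556, 0.1384]
tool_rot: [-0.045, 0.999, 0.0, 0.001]
force: [-0.9, -1.0, 4.4]
finger_gap: 0.571
gripper_force: 63.4
[0.46496568 0.25558635 0.13843085] [-0.14559535  0.11777021  0.05243297] 0.0905495388917692
```

```bash
python3 -m crank '[{"dp":[0.006,0,0],"delta_rot":[0,0,0],"fingers":-1},{"dp":[0.006,0,0],"delta_rot":[0,0,0],"fingers":-1},{"dp":[0.006,0,0],"delta_rot":[0,0,0],"fingers":-1},{"dp":[0.006,0,0],"delta_rot":[0,0,0],"fingers":-1},{"dp":[0.006,0,0],"delta_rot":[0,0,0],"fingers":-1},{"dp":[0.006,0,0],"delta_rot":[0,0,0],"fingers":-1},{"dp":[0.006,0,0],"delta_rot":[0,0,0],"fingers":-1},{"dp":[0,0,0],"delta_rot":[0,0,0],"fingers":-1},{"dp":[0,0,0],"delta_rot":[0,0,0],"fingers":-1}]'
python3 -m crank '[{"dp":[0.004,0,0],"delta_rot":[0,0,0],"fingers":-1},{"dp":[0.004,0,0],"delta_rot":[0,0,0],"fingers":-1},{"dp":[0.004,0,0],"delta_rot":[0,0,0],"fingers":-1},{"dp":[0,0,0],"delta_rot":[0,0,0],"fingers":-1},{"dp":[0,0,0],"delta_rot":[0,0,0],"fingers":-1}]'
```

```text
t: 11.13
tcp_pos: [0.4473, 0.2544, 0.1385]
tool_rot: [-0.045, 0.999, 0.001, 0.005]
force: [7.0, -0.3, 3.7]
finger_gap: 0.566
gripper_force: 63.2
t: 11.55
tcp_pos: [0.4417, 0.2539, 0.1385]
tool_rot: [-0.045, 0.999, 0.001, 0.005]
force: [7.6, -0.1, 3.5]
finger_gap: 0.568
gripper_force: 63.2
```

```bash
python3 -m crank '[{"dp":[0.004,0,0],"delta_rot":[0,0,0],"fingers":-1},{"dp":[0.004,0,0],"delta_rot":[0,0,0],"fingers":-1},{"dp":[0,0,0],"delta_rot":[0,0,0],"fingers":-1},{"dp":[0,0,0],"delta_rot":[0,0,0],"fingers":-1}]'
python3 -m crank '[{"dp":[0.004,0,0],"delta_rot":[0,0,0],"fingers":-1},{"dp":[0,0,0],"delta_rot":[0,0,0],"fingers":-1},{"dp":[0,0,0],"delta_rot":[0,0,0],"fingers":-1},{"dp":[0,0,0],"delta_rot":[0,0,0],"fingers":-1}]'
```

```text
t: 11.88
tcp_pos: [0.4378, 0.2535, 0.1384]
tool_rot: [-0.045, 0.999, 0.001, 0.005]
force: [7.4, -0.6, 3.0]
finger_gap: 0.567
gripper_force: 63.2
t: 12.22
tcp_pos: [0.4359, 0.2534, 0.1385]
tool_rot: [-0.045, 0.999, 0.001, 0.006]
force: [7.3, -0.1, 3.9]
finger_gap: 0.569
gripper_force: 63.2
```

```bash
for i in 1 ; do python3 -m crank '[{"dp":[0.004,0,0],"delta_rot":[0,0,0],"fingers":-1},{"dp":[0,0,0],"delta_rot":[0,0,0],"fingers":-1},{"dp":[0,0,0],"delta_rot":[0,0,0],"fingers":-1}]'; done
python3 -m crank '[{"dp":[0.004,0,0],"delta_rot":[0,0,0],"fingers":-1},{"dp":[0,0,0],"delta_rot":[0,0,0],"fingers":-1},{"dp":[0,0,0],"delta_rot":[0,0,0],"fingers":-1}]'
python3 - <<'E'
from h import *
p,d=manip.snapshot("wrist");p2,_=manip.snapshot("top")
a=cv2.resize(p,(520,390));b=cv2.resize(p2[205:275,185:245],(280,327),interpolation=cv2.INTER_CUBIC)
o=np.zeros((390,800,3),np.uint8);o[:,:520]=a;o[:327,520:]=b
cv2.imwrite("pics/w4.png",o[:,:,::-1])
E
```

```text
t: 12.47
tcp_pos: [0.4348, 0.2533, 0.1385]
tool_rot: [-0.045, 0.999, 0.001, 0.007]
force: [9.9, -0.0, 1.2]
finger_gap: 0.566
gripper_force: 62.9
t: 12.72
tcp_pos: [0.4344, 0.2533, 0.1385]
tool_rot: [-0.045, 0.999, 0.002, 0.008]
force: [12.3, -1.1, -0.7]
finger_gap: 0.565
gripper_force: 62.6
```

View pics/w4.png

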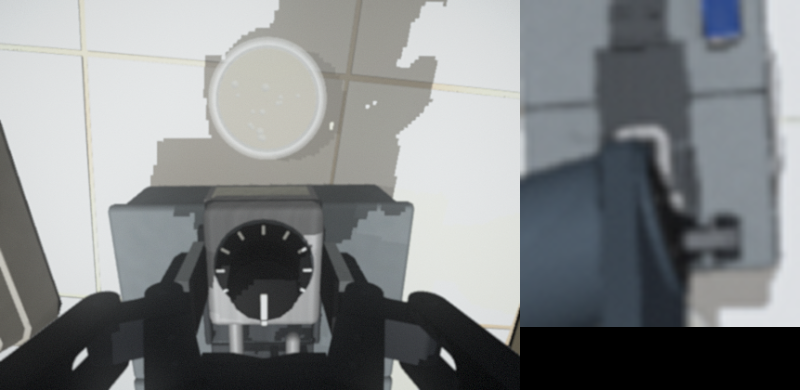

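The picture shows both shackle legs at (237,337) and (292,342), out of the body. The TCP stalled after 30 mm with rising force, so the shackle is fully open. Now forward to clear the staple.

```bash
python3 -m crank '[{"dp":[-0.0078,0,0],"delta_rot":[0,0,0],"fingers":-1},{"dp":[-0.0078,0,0],"delta_rot":[0,0,0],"fingers":-1},{"dp":[-0.0078,0,0],"delta_rot":[0,0,0],"fingers":-1},{"dp":[-0.0078,0,0],"delta_rot":[0,0,0],"fingers":-1},{"dp":[-0.0078,0,0],"delta_rot":[0,0,0],"fingers":-1},{"dp":[-0.0078,0,0],"delta_rot":[0,0,0],"fingers":-1},{"dp":[-0.0078,0,0],"delta_rot":[0,0,0],"fingers":-1},{"dp":[-0.0078,0,0],"delta_rot":[0,0,0],"fingers":-1},{"dp":[0,0,0],"delta_rot":[0,0,0],"fingers":-1},{"dp":[0,0,0],"delta_rot":[0,0,0],"fingers":-1}]'
```

```text
t: 13.65
tcp_pos: [0.4426, 0.2533, 0.1385]
tool_rot: [-0.045, 0.999, -0.003, -0.018]
force: [-28.5, 0.2, 40.0]
finger_gap: 0.57
gripper_force: 67.3
```

The lock is blocked after 8 mm forward. I'll check the heights along the lock axis from the earlier depth image and look from the side.

```bash
python3 - <<'E'
from h import *
import pickle
def proj(c,P):
    m,Rm,o=c;q=Rm.T@(P-o);x,y=q[0]/-q[2],-q[1]/-q[2];k=1+m["k1"]*(x*x+y*y)
    return m["cx"]+m["fx"]*x*k,m["cy"]+m["fy"]*y*k
m,d=pickle.load(open("w1.pkl","rb"));c=(m,R.from_quat(m["attitude"]).as_matrix(),np.array(m["origin"]))
yaw=.09;ex=np.array([np.cos(yaw),np.sin(yaw),0]);ey=np.array([-ex[1],ex[0],0]);M=np.array([.464,.2553,0])
for y in(-22,-14,0,14,22):
    r=[]
    for x in range(-50,100,5):
        z=.06
        for _ in range(6):
            u,v=proj(c,M+ex*x/1e3+ey*y/1e3+[0,0,z]);z=atd(c,u,v,d[int(round(v)),int(round(u))])[2]
        r.append(int(round(z*1e3)))
    print(y,r)
p,ds=manip.snapshot("side");cs=cam("side")
u,v=map(int,proj(cs,np.array([.475,.256,.075])));print(u,v)
w,_=manip.snapshot("wrist")
a=cv2.resize(p[v-38:v+37,u-50:u+50],(800,600),interpolation=cv2.INTER_CUBIC)
cv2.imwrite("pics/s5.png",a[:,:,::-1]);cv2.imwrite("pics/w5.png",w[:,:,::-1])
s=manip.sense();print(s['force'],s['ft_torque'],s['tcp_pos'])
E
```

```text
-22 [56, 54, 57, 57, 60, 79, 80, 81, 80, 81, 80, 80, 81, 81, 80, 81, 55, 58, 57, 58, 57, 56, 58, 56, 58, 57, 57, 56, 57, 54]
-14 [56, 54, 56, 57, 56, 80, 81, 84, 79, 84, 83, 84, 85, 81, 81, 81, 71, 71, 70, 57, 57, 58, 57, 59, 56, 56, 58, 57, 59, 58]
0 [56, 56, 58, 55, 57, 80, 84, 99, 100, 100, 100, 99, 95, 84, 82, 81, 57, 58, 73, 58, 57, 58, 58, 56, 57, 58, 57, 58, 59, 57]
14 [56, 54, 56, 55, 55, 80, 80, 84, 83, 84, 84, 83, 83, 82, 79, 80, 81, 72, 57, 57, 58, 56, 57, 57, 57, 58, 57, 57, 60, 58]
22 [62, 52, 56, 56, 57, 80, 80, 81, 79, 78, 80, 81, 81, 80, 80, 79, 81, 57, 57, 58, 56, 58, 55, 57, 59, 57, 56, 57, 57, 55]
249 252
[-27.81921833   0.66686121  40.70026018] [0.4772094  4.34267698 0.05558425] [0.44263362 0.25333768 0.13851047]
```

View pics/s5.png

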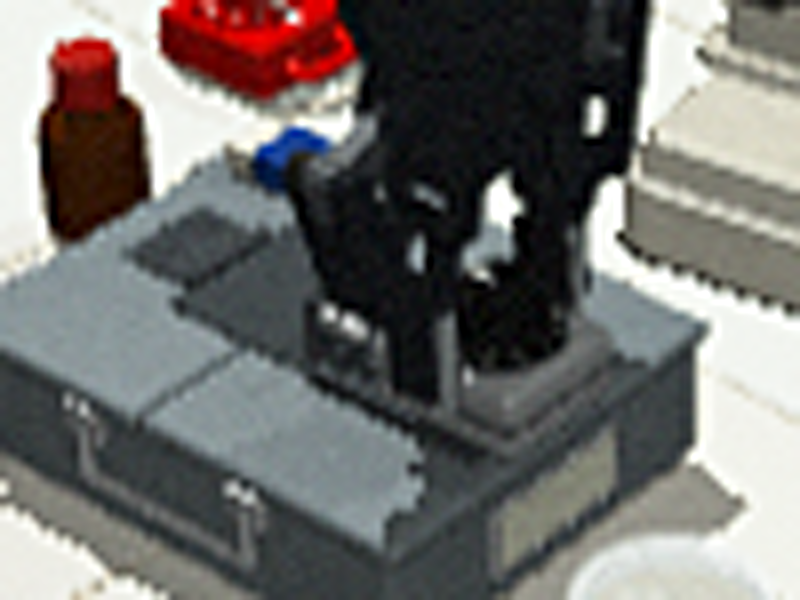

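Pushing forward also presses the lock down on its floor (fz 40 N, fx 28 N), so friction is jamming it. I'll back off, lift about 1 mm (the leg has 4 mm of room in the staple), then go forward.

```bash
python3 -m crank '[{"dp":[0.012,0,0],"delta_rot":[0,0,0],"fingers":-1},{"dp":[0.012,0,0],"delta_rot":[0,0,0],"fingers":-1},{"dp":[0,0,0],"delta_rot":[0,0,0],"fingers":-1},{"dp":[0,0,-0.003],"delta_rot":[0,0,0],"fingers":-1},{"dp":[0,0,-0.002],"delta_rot":[0,0,0],"fingers":-1},{"dp":[0,0,0],"delta_rot":[0,0,0],"fingers":-1},{"dp":[0,0,0],"delta_rot":[0,0,0],"fingers":-1}]'
```

```text
t: 14.33
tcp_pos: [0.4465, 0.2538, 0.139]
tool_rot: [-0.045, 0.999, -0.0, -0.001]
force: [1.0, 0.6, -4.4]
finger_gap: 0.568
gripper_force: 62.4
```

```bash
python3 -m crank '[{"dp":[-0.0052,0,0],"delta_rot":[0,0,0],"fingers":-1},{"dp":[-0.0052,0,0],"delta_rot":[0,0,0],"fingers":-1},{"dp":[-0.0052,0,0],"delta_rot":[0,0,0],"fingers":-1},{"dp":[-0.0052,0,0],"delta_rot":[0,0,0],"fingers":-1},{"dp":[-0.0052,0,0],"delta_rot":[0,0,0],"fingers":-1},{"dp":[0,0,0],"delta_rot":[0,0,0],"fingers":-1},{"dp":[0,0,0],"delta_rot":[0,0,0],"fingers":-1},{"dp":[0,0,0],"delta_rot":[0,0,0],"fingers":-1}]'
```

```text
t: 15.0
tcp_pos: [0.4596, 0.2551, 0.1396]
tool_rot: [-0.045, 0.999, -0.0, -0.0]
force: [0.1, 0.1, -5.2]
finger_gap: 0.566
gripper_force: 62.5
```

```bash
python3 -m crank '[{"dp":[0,0,-0.006],"delta_rot":[0,0,0],"fingers":-1},{"dp":[0,0,-0.006],"delta_rot":[0,0,0],"fingers":-1},{"dp":[0,0,-0.006],"delta_rot":[0,0,0],"fingers":-1},{"dp":[0,0,-0.006],"delta_rot":[0,0,0],"fingers":-1},{"dp":[0,0,0],"delta_rot":[0,0,0],"fingers":-1}]'
```

```text
t: 15.42
tcp_pos: [0.4601, 0.2553, 0.1525]
tool_rot: [-0.045, 0.999, 0.0, 0.001]
force: [0.1, 0.2, -4.6]
finger_gap: 0.567
gripper_force: 62.6
```

Free of the staple. Lifting about 10 cm.

```bash
python3 -m crank '[{"dp":[0,0,-0.03],"delta_rot":[0,0,0],"fingers":-1},{"dp":[0,0,-0.03],"delta_rot":[0,0,0],"fingers":-1},{"dp":[0,0,-0.03],"delta_rot":[0,0,0],"fingers":-1},{"dp":[0,0,-0.03],"delta_rot":[0,0,0],"fingers":-1},{"dp":[0,0,-0.03],"delta_rot":[0,0,0],"fingers":-1},{"dp":[0,0,-0.03],"delta_rot":[0,0,0],"fingers":-1},{"dp":[0,0,0],"delta_rot":[0,0,0],"fingers":-1},{"dp":[0,0,0],"delta_rot":[0,0,0],"fingers":-1},{"dp":[0,0,0],"delta_rot":[0,0,0],"fingers":-1},{"dp":[0,0,0],"delta_rot":[0,0,0],"fingers":-1},{"dp":[0,0,0],"delta_rot":[0,0,0],"fingers":-1},{"dp":[0,0,0],"delta_rot":[0,0,0],"fingers":-1}]'
python3 - <<'E'
from h import *
p,_=manip.snapshot("side");w,_=manip.snapshot("wrist")
a=cv2.resize(p[170:290,180:320],(400,343),interpolation=cv2.INTER_CUBIC);b=cv2.resize(w,(400,300))
o=np.zeros((343,800,3),np.uint8);o[:,:400]=a;o[:300,400:]=b
cv2.imwrite("pics/s6.png",o[:,:,::-1])
E
```

```text
t: 16.42
tcp_pos: [0.4594, 0.255, 0.2407]
tool_rot: [-0.045, 0.999, -0.0, -0.001]
force: [-0.2, 0.9, -4.2]
finger_gap: 0.567
gripper_force: 63.8
```

View pics/s6.png

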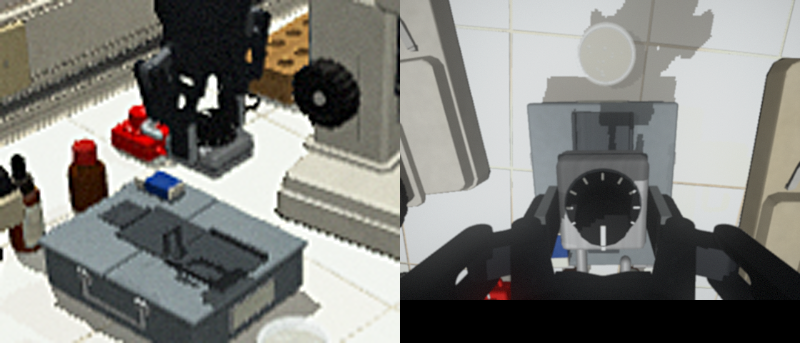

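The lock hangs level and dial up in the gripper at (215,155), with the shackle legs out (right half, (582,262) and (627,262)). The staple stands empty at (172,240) and the bystanders are undisturbed. Handing in.

```bash
python3 -c "
from station import manip;print(manip.sign_off())"
```

```text
the job is handed in; nothing more can be done
None
```

The padlock is open and off its staple, held still in the gripper, dial up, about 10 cm above where it lay; the job was handed in at about 16.5 s and returned no verdict.

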